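# Refit the joystick knob of a camera controller and pan left

### The arm

A 6-joint arm with a two-finger parallel gripper is mounted at the origin on a cart in front of the work surface, level with it; the furniture and walls round the work are solid. World frame = base frame: x ahead of the robot, y to its left, z up, the work surface at z = 0. Lengths are in mm, angles in rad, forces in N, time in s.
With the tool pointing down it reaches from about 275 to 750 mm from the base axis. Payload 10.2 kg.
Tool frame: the origin (TCP) lies midway between the tips of the shut fingers; the grasp point (between the pads) lies 19 mm behind it; z points along the fingers, y is the line along which they close (so a half turn about z gives the same grasp; the last joint's range is limited). The gripper opens to 85 mm and grips with 20 to 120 N. Pads are 22 mm wide; open, the fingers measure 114 mm over their backs; the gripper's body (76 mm by 85 mm) begins 54 mm behind the grasp point. The pads swing forward as they close: fully open they stand 13 mm farther back than shut.
Start: joints at [-0.223, 0.313, 1.498, -0, 1.331, -0.223], TCP at [525.006, -0.013, 231.294] pointing down, gripper open.
Joint ranges: [-2.94, 2.94], [-0.97, 2.17], [0.19, 2.56], [-1.23, 4.37], [0.02, 3.11], [-2.88, 2.88]. Speed limits (rad/s): [2.39, 2.39, 3.01, 3.14, 3.14, 3.14].

### API

Orientations are given as a unit quaternion [x, y, z, w].
In Python, from workcell import * gives the robot as it stands.
- The arm moves only by the tool play_rows, never from a script. Its argument "plan" is text: rows parted by semicolons, each of 4 numbers parted by spaces: the shift along the tool's x, y, z in mm, then the turn about the tool's z in rad. A call has 1 to 12 rows; each row is the pose to reach, as a shift and turn from the pose commanded when the call began, along the tool's axes at that moment; what a row does not reach only later rows make up. A row lasts 1/8 s, in which the tool goes at most 62.5 mm and 10.7 degrees, less where a joint would pass 70% of its speed; a pose out of reach is approached as far as the arm can. A call with a gripper value outside its range is refused whole. "gripper" is the finger opening in mm, from 0 to 85.4, set as the call begins (left out, the last holds). The fingers move at their own pace and stop on an object; "grip_force" is the grip in N (left out, the last holds). Time passes only in rows, so rows that repeat a pose let the fingers close. It gives the time, the measured TCP pose, the force, the opening and the grip force at its end, in the units of the state.
- state(): the state, without advancing time (a new reading comes with each control period).
- capture(name): name is "scene" or "side" or "wrist"; returns a dict with "color" (384x512x3 uint8, blue, green, red), "fovy" (degrees; the focal length in pixels is half the picture's height over the tangent of half this angle, whatever the lens; pixels are square), "cx", "cy" (the principal point, pixels), "world_from_camera" (4x4, takes a point from camera to world coordinates); the wrist camera has in their place "hand_eye" (4x4, takes a point from camera to tool coordinates, whose origin is the TCP and whose axes are the flange's). Camera axes: x right, y up, looking along -z (the intrinsics and any distortion apply to the point x, -y, -z); pixel columns grow to the right and rows downward; lengths in mm; the calibration is good to about 2 mm. A picture is of the moment at which its call begins: read the wrist's pose just before it. There is no depth.
- job_done(): hands the job in; it is judged then, once.
The state is a dict: "t": time; "q": joint angles; "joint_vel": joint speeds; "tau": joint torques, N m; "ee_pos": TCP position; "tcp_rot": TCP orientation; "ft_force": force on the tool from outside, world axes, zero at the start; "moment": the same for the moment, N m; "opening": opening from 0.0 (shut) to 1.0 (fully open); "gripper_force": force on a finger pad.
Only numpy, scipy, OpenCV 4.12 (cv2) and the standard library are available. Lean on these libraries where they do the work, as an engineer would, in place of code of your own. Each camera call takes 0.05 s, during which the arm holds its last target. There are 200 camera calls.

### The job

The knob has come off the joystick of the camera controller. Set it on the D-shaped shaft and turn it as you press until it drops fully home; then pan the camera left to check it: tilt the stick fully over, straight towards the keypad side, hold it there for two seconds, and ease it back so that it springs upright with the knob still fully home. Leave the torch, pen and marker that lie nearby where they are.

Things in the scene. Friction and masses are not known exactly. Their poses are not given: they have to be found in the camera images.
- controller: Camera controller: fixed dark grey console, 160 (x) x 280 (y) mm, deck 37 mm above the bench. Origin on the bench under its middle; x to its back, y to its left, z up. Left half of the deck: keypad (key tops at 42 mm) and, behind it, a display hood (up to 65 mm). Right half: the joystick, at y = -82 mm, in a round bezel (radius 38 mm, 41 mm high); nothing taller round it.
- stick_seat (a point): Centre of the shoulder that the knob rests on, 62 mm above the bench with the stick upright; below it a rubber boot. Above it the steel D-shaft rises 20 mm: diameter 12 mm, one flat 3 mm off the axis, top edge chamfered 1.5 mm. Axes move with the stick: z up the shaft; the flat faces -x, towards the console's front; y to the console's left.
- stick_side (a joint): Sideways tilt of the stick, rad, about a pivot 35 mm below stick_seat: 0 upright, positive leaning to the console's left (+y, keypad side), stops at -0.32 and +0.32. Spring-centred, 0.7 N m/rad (about 4.5 N at the knob for full tilt), springs upright when let go.
- stick_fore (a joint): Fore-and-aft tilt of the stick, rad, about the same pivot: 0 upright, positive leaning to the console's back, stops at -0.32 and +0.32, same spring.
- stick_twist (a joint): Twist of the D-shaft (zoom), rad, clockwise from above positive, stops at -0.5 and +0.5, spring-centred, 0.3 N m/rad: it gives only slightly when a knob rubs on it.
- knob: Loose black joystick knob, 36 mm high, 45 g, bore down. Origin: centre of its underside, z up. Skirt 37 mm wide, 4 mm high; ribbed waist 31 mm wide at 7 to 26 mm (grip here). Nose on the skirt and pale line mark -x, the side of the bore's flat. Bore 13.6 mm, flat 3.8 mm off axis. Home: origin and axes at stick_seat's; misturned it stays 16 mm higher. Held by fit only: lifting pulls it off.
- torch: Grey pocket torch lying on the bench at the right, behind the loose knob, 40 x 111 x 34 mm, origin under its middle. Leave it.
- marker: White marker pen with a cap lying on the bench, 17 x 135 x 16 mm, origin under its middle. Leave it.
- ball_pen: Thin white ball pen lying on the bench, 11 x 145 x 9 mm, origin under its middle. Leave it.

How it is judged:
By the outcome, as a careful person would: the job done as asked, in the order asked, and still so for the second after the job is handed in, with the robot touching nothing.
It also fails if it takes over 48 s, if anything falls off the work surface, if the arm or the gripper's body presses on something with over 40 N, if the wrist force passes 120 N, or if a joint passes its speed limit or range.

## Working session

There is one attempt and no reset: what is moved stays moved. The work goes in short steps, Python scripts to look and compute and a tool call to move; the robot and the scene stay as the last step left them, time stands still between calls to the robot, and variables do not carry over. Pictures are saved under pics/ and viewed, at most 10 in all, crops included, and the job is handed in when it is done.

Besides the shell and the picture viewer there is one more tool, called after ">>>" in YAML: its name, and indented under it one key for each argument. play_rows: Moves the arm, as the interface text tells. Its arguments: {"type":"object","properties":{"plan":{"type":"string"},"gripper":{"type":"number"},"grip_force":{"type":"number"}},"required":["plan"]}

```bash
mkdir -p pics; cat > h.py <<'E'
from workcell import *
import numpy as np, cv2
from scipy.spatial.transform import Rotation as R
def snap(n,f=None):
    s=state(); c=capture(n)
    if n=="wrist":
        T=np.eye(4);T[:3,:3]=R.from_quat(s["tcp_rot"]).as_matrix();T[:3,3]=s["ee_pos"]
        c["world_from_camera"]=T@np.array(c["hand_eye"])
    c["world_from_camera"]=np.array(c["world_from_camera"])
    if f: cv2.imwrite("pics/"+f,c["color"])
    return c
def ray(c,u,v):
    f=c["color"].shape[0]/2/np.tan(np.radians(c["fovy"])/2)
    p=np.array([[[u,v]]],float)
    K=np.array([[f,0,c["cx"]],[0,f,c["cy"]],[0,0,1]])
    d=c.get("distortion",None)
    x,y=cv2.undistortPoints(p,K,np.array(d,float) if d is not None else None)[0,0]
    W=c["world_from_camera"]; r=W[:3,:3]@np.array([x,-y,-1]); return W[:3,3],r
def at(c,u,v,z):
    o,r=ray(c,u,v); return o+r*(z-o[2])/r[2]
def proj(c,P):
    f=c["color"].shape[0]/2/np.tan(np.radians(c["fovy"])/2)
    q=np.linalg.inv(c["world_from_camera"])@np.append(P,1)
    return c["cx"]+f*q[0]/-q[2], c["cy"]-f*q[1]/-q[2]
E
python3 - <<'E'
from h import *
a=snap("scene");b=snap("side");w=snap("wrist")
print({k:v for k,v in a.items() if k!="color"});print(w.keys(),w["hand_eye"],w["fovy"]);print(b["world_from_camera"][:3,3])
cv2.imwrite("pics/a.png",cv2.resize(a["color"],(800,600)))
cv2.imwrite("pics/b.png",np.hstack([b["color"],w["color"]])[:, :]) 
im=np.hstack([b["color"],w["color"]]);cv2.imwrite("pics/b.png",cv2.resize(im,(800,300)))
print(state()["tcp_rot"])
E
```

```text
{'fovy': 52.726695599063916, 'cx': 257.16997058024083, 'cy': 193.81004630734316, 'world_from_camera': array([[ 8.60797088e-01,  3.30836556e-01, -3.86749979e-01,
        -9.21895712e+00],
       [-5.08739053e-01,  5.81110289e-01, -6.35212883e-01,
        -8.36372784e+02],
       [ 1.45927494e-02,  7.43544218e-01,  6.68527521e-01,
         9.45434156e+02],
       [ 0.00000000e+00,  0.00000000e+00,  0.00000000e+00,
         1.00000000e+00]])}
dict_keys(['color', 'fovy', 'cx', 'cy', 'hand_eye', 'world_from_camera']) [[ 7.68312659e-04  9.59738401e-01  2.80894306e-01  7.19540879e+01]
 [ 9.99999634e-01 -6.31344665e-04 -5.78105911e-04  8.49127162e-01]
 [-3.77489321e-04  2.80894648e-01 -9.59738534e-01 -1.42808092e+02]
 [ 0.00000000e+00  0.00000000e+00  0.00000000e+00  1.00000000e+00]] 68.52206102661829
[248.86924791 889.07811029 495.78868813]
[ 7.07095466e-01  7.07117936e-01 -2.59236360e-04 -3.98776275e-04]
```

View pics/a.png

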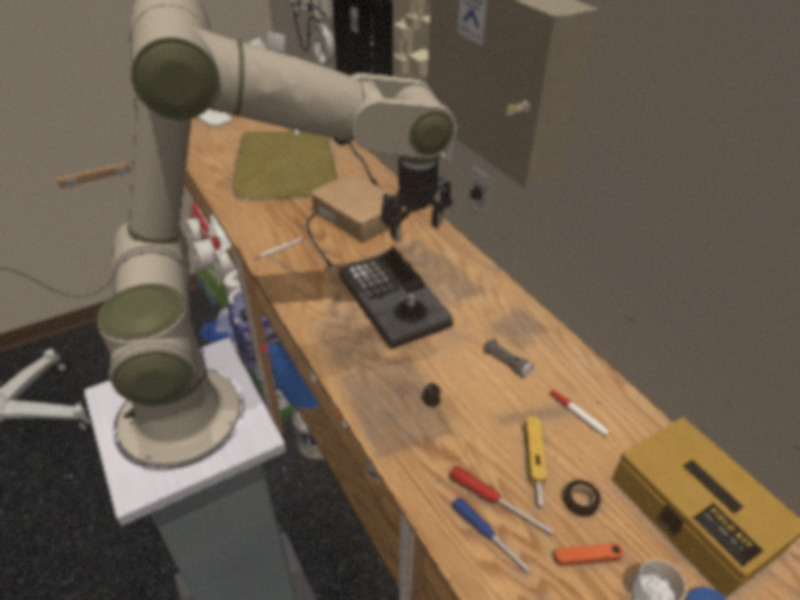

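View pics/b.png

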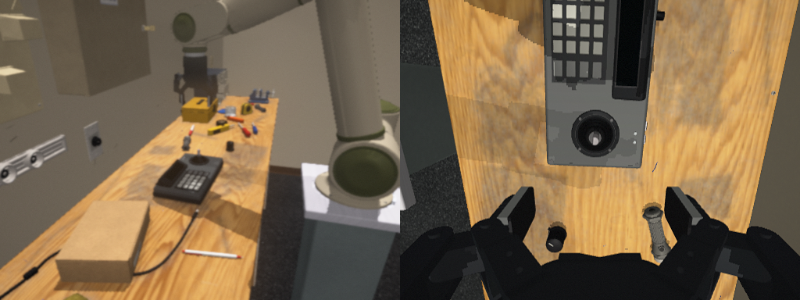

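The scene view shows the knob at (431,394) of the 800x600 picture, with the controller's stick at (411,305). In the wrist view the knob is near (200,305) and the stick near (250,178) at full resolution.

```bash
python3 - <<'E'
from h import *
w=snap("wrist");a=snap("scene")
for n,u,v,z in[("stick",250,175,75),("knob",200,305,18)]: print(n,at(w,u,v,z))
print("scene knob",at(a,431*.64,394*.64,18),"stick",at(a,411*.64,300*.64,75))
# controller right edge pixels
for u,v in[((547-400)*1.28,164*1.28),((643-400)*1.28,167*1.28)]: print("corner",at(w,u,v,37))
k=cv2.resize(w["color"][270:340,160:250],(540,420),interpolation=cv2.INTER_CUBIC)
s=cv2.resize(w["color"][120:225,170:320],(600,420),interpolation=cv2.INTER_CUBIC)[:,:]
kk=cv2.resize(k,(330,257)); 
im=np.zeros((600,600,3),np.uint8); im[:257,:330]=kk; im[265:600,:478]=cv2.resize(s,(478,335))
im=cv2.convertScaleAbs(im,alpha=1.8,beta=20)
cv2.imwrite("pics/c.png",im)
E
```

```text
stick [519.80477294   3.73885003  75.        ]
knob [ 443.25939687 -207.64512554   18.        ]
scene knob [ 440.81698657 -214.16728353   18.        ] stick [516.23519725 -11.25574412  75.        ]
corner [440.39250812 -50.36478153  37.        ]
corner [596.53097282 -55.39959431  37.        ]
```

View pics/c.png

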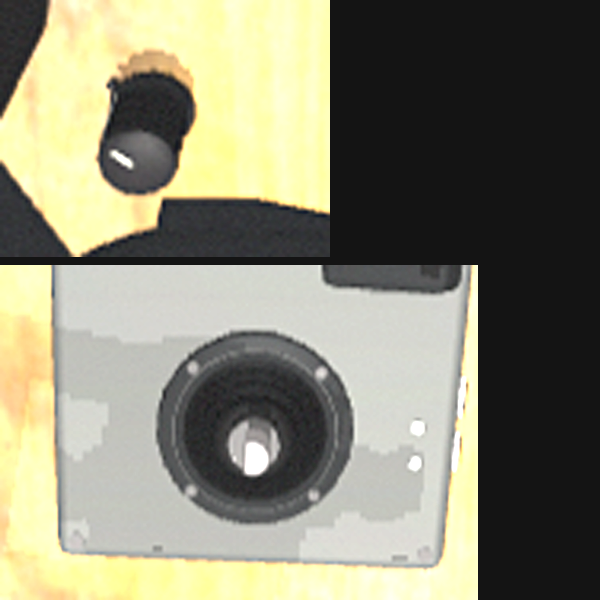

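The crop shows the knob's top centre at about full-resolution (197.6,314), with the pale line pointing left and up, about 30° from the console's -x. The bezel centre is at (250,171) and the shaft's flat is on the left.

```bash
python3 - <<'E'
from h import *
w=snap("wrist")
print("knob top",at(w,197.6,314.2,36),"bezel",at(w,250,170.8,41),"shaft top",at(w,170+256*150/478,120+(458-265)*105/335,82))
f=lambda x,y:at(w,160+x*90/330,270+y*90/330,36)
d=f(112,153)-f(132,165);print("line dir deg",np.degrees(np.arctan2(d[1],d[0])))
e=f(118,156)-f(138,162);print("centre->line deg",np.degrees(np.arctan2(e[1],e[0])))
print(state()["ee_pos"])
E
```

```text
knob top [ 443.27118058 -209.19795225   36.        ] bezel [519.2932161    1.07034633  41.        ] shaft top [520.40598749  -0.73615139  82.        ]
line dir deg 143.2384304156857
centre->line deg 159.97385363791
[5.24909983e+02 1.99644924e-02 2.31105060e+02]
```

>>> play_rows:
  plan: "-30 -12 15 -0.15;-65 -25 30 -0.3;-100 -39 45 -0.45;-135 -53 60 -0.6;-165 -65 75 -0.75;-195 -75 90 -0.9;-210 -82 100 -1.03;-210 -82 100 -1.03;-210 -82 100 -1.03"
  gripper: 85

```text
t: 1.42
ee_pos: [443.4, -209.6, 131.7]
tcp_rot: [0.268, 0.963, -0.0, 0.0]
ft_force: [0.2, 0.2, 0.0]
opening: 0.994
gripper_force: 0.0
```

```bash
python3 - <<'E'
from h import *
w=snap("wrist")
s=state();print(s["ee_pos"],s["q"],R.from_quat(s["tcp_rot"]).as_matrix())
cv2.imwrite("pics/d.png",cv2.convertScaleAbs(w["color"],alpha=1.6,beta=20))
print(proj(w,np.array([443,-209,36.])))
E
```

```text
[ 443.4519796  -209.4848367   131.79532584] [-6.80811248e-01  3.43747285e-01  1.73504023e+00  1.63119531e-04
  1.06204915e+00 -1.70959842e+00] [[-8.56632752e-01  5.15926226e-01  6.77124411e-04]
 [ 5.15926098e-01  8.56633018e-01 -3.65140289e-04]
 [-7.68432579e-04  3.65550249e-05 -9.99999704e-01]]
(np.float64(254.60453226325936), np.float64(192.3535092569101))
```

View pics/d.png

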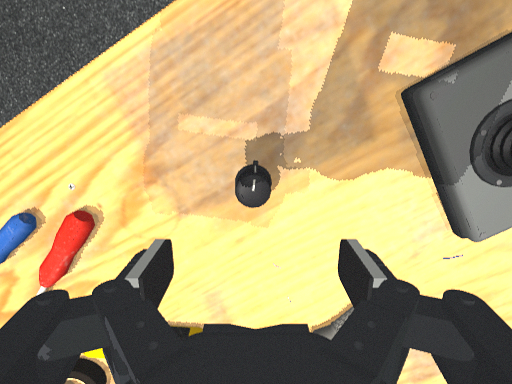

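The knob's top is at about (253,186), against an expected (255,192), and its pale line points straight up the picture along tool x. I'll refine with a mask.

```bash
python3 - <<'E'
from h import *
w=snap("wrist");g=w["color"][150:225,220:290].max(2).astype(np.uint8)
m=(g<75).astype(np.uint8)
n,l,st,ce=cv2.connectedComponentsWithStats(m);i=1+np.argmax(st[1:,4]);print(st[i]+[220,150,0,0,0],ce[i]+[220,150])
ys,xs=np.where((g>110)&(cv2.morphologyEx((l==i).astype(np.uint8),cv2.MORPH_CLOSE,np.ones((7,7)))>0));print(np.c_[xs+220,ys+150].tolist())
T=np.linalg.inv(np.vstack([np.c_[R.from_quat(state()["tcp_rot"]).as_matrix(),state()["ee_pos"]],[0,0,0,1]]))
for u,v,z in[(253,190,36),(253,186,26),(253,184,36)]: print((T@np.append(at(w,u,v,z),1))[:3])
cv2.imwrite("pics/e.png",cv2.convertScaleAbs(cv2.resize(w["color"][150:225,220:290],(560,600),interpolation=cv2.INTER_CUBIC),alpha=2.5,beta=10))
E
```

```text
[ 235  160   37   48 1305] [252.75708812 184.60842912]
[[254, 184], [253, 185], [254, 185], [253, 186], [254, 186], [252, 187], [253, 187], [254, 187], [252, 188], [253, 188], [252, 189], [253, 189], [252, 190], [253, 190]]
[ 2.80901176 -1.14278725 95.78797624]
[  3.75101315  -1.21614569 105.78722294]
[ 8.26973743 -1.13016489 95.78358878]
```

View pics/e.png

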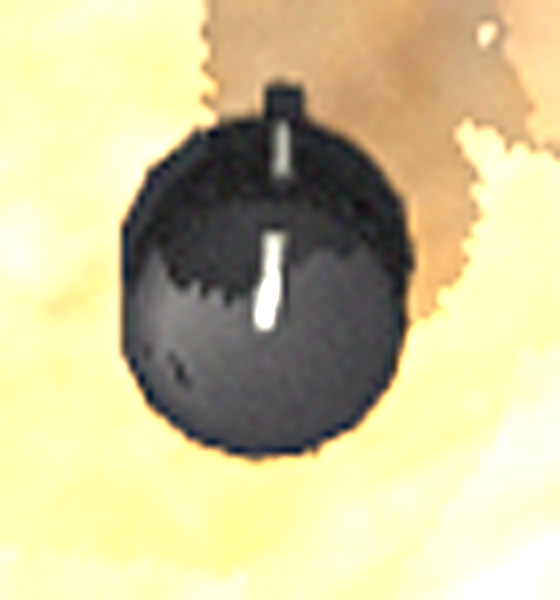

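The knob's top centre is at (253.3,190.6), i.e. tool offset (+2.5,-1). The nose is turned about +0.06 rad about tool z.

>>> play_rows:
  plan: "2.5 -1 25 0.06;2.5 -1 60 0.06;2.5 -1 90 0.06;2.5 -1 115 0.06;2.5 -1 126 0.06;2.5 -1 129 0.06;2.5 -1 129 0.06"

```text
t: 2.4
ee_pos: [440.8, -209.8, 3.0]
tcp_rot: [0.296, 0.955, -0.0, 0.001]
ft_force: [0.2, 0.4, -0.2]
opening: 0.995
gripper_force: 0.0
```

>>> play_rows:
  plan: "0 0 0 0;0 0 0 0;0 0 0 0;0 0 0 0;0 0 0 0;0 0 0 0"
  gripper: 20
  grip_force: 30

```text
t: 3.15
ee_pos: [440.5, -209.7, 2.8]
tcp_rot: [0.296, 0.955, -0.0, 0.0]
ft_force: [-0.9, 0.2, 5.2]
opening: 0.365
gripper_force: 29.5
```

>>> play_rows:
  plan: "0 0 -10 0;0 0 -50 0;0 10 -90 0;2 45 -125 -0.1;4 85 -125 -0.2;6 125 -125 -0.3;8 165 -125 -0.4;10 205 -125 -0.5;12 235 -125 -0.56;12 246 -125 -0.565;12 246 -125 -0.565;12 246 -125 -0.565"

```text
t: 4.65
ee_pos: [569.1, -0.8, 127.4]
tcp_rot: [0.019, 1.0, -0.0, -0.0]
ft_force: [-0.4, -1.0, -0.2]
opening: 0.361
gripper_force: 62.1
```

```bash
python3 - <<'E'
from h import *
w=snap("wrist")
s=state();print(s["ee_pos"],s["q"],R.from_quat(s["tcp_rot"]).as_matrix()[:2,:2].tolist())
cv2.imwrite("pics/f.png",cv2.convertScaleAbs(w["color"],alpha=1.8,beta=20)); cv2.imwrite("pics/f_raw.png",w["color"]);np.save("fW.npy",w["world_from_camera"])
print(proj(w,np.array([520,0,82.])),proj(w,np.array([520,0,41.])))
E
```

```text
[569.16412953  -0.81901409 127.39153247] [-2.07144772e-01  5.06437095e-01  1.49801817e+00 -1.87668949e-04
  1.13732312e+00 -1.74045928e+00] [[-0.9993005671537765, 0.037394244050996096], [0.03739427245308872, 0.9993005813481179]]
(np.float64(252.97647018107014), np.float64(143.1047662099274)) (np.float64(253.38083279551313), np.float64(137.20978122628924))
```

View pics/f.png

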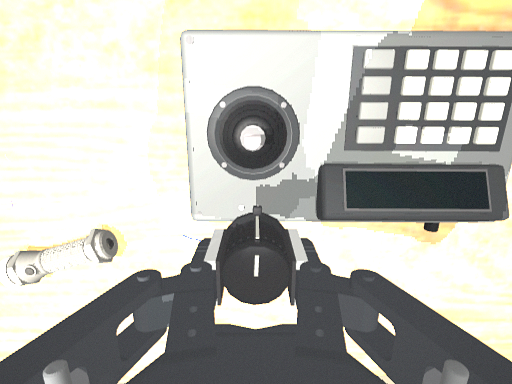

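The bezel circle is near (253,132) with radius about 46, and the console edges are parallel to the picture axes, so the yaw is aligned. The knob is held straight, with its nose at (257,210).

```bash
python3 - <<'E'
from h import *
w=snap("wrist");g=cv2.cvtColor(w["color"],cv2.COLOR_BGR2GRAY)
print(cv2.HoughCircles(g[70:200,190:320],cv2.HOUGH_GRADIENT_ALT,1,10,param1=150,param2=.7,minRadius=6,maxRadius=55))
s=state();T=np.linalg.inv(np.vstack([np.c_[R.from_quat(s["tcp_rot"]).as_matrix(),s["ee_pos"]],[0,0,0,1]]))
t=lambda u,v,z:(at(w,u,v,z).round(1),(T@np.append(at(w,u,v,z),1))[:3].round(1))
print("bez",t(253,132.5,41))
# held knob: nose / waist symmetric
print("tcp axis at knob top z",proj(w,s["ee_pos"]+np.array([0,0,33.4])),"at base",proj(w,s["ee_pos"]+np.array([0,0,-2.6])), "nose exp",proj(w,s["ee_pos"]+np.array([-20,0.7,-1])))
h=proj
im=np.vstack([cv2.resize(w["color"][80:185,195:310],(345,315),interpolation=cv2.INTER_CUBIC),cv2.resize(w["color"][200:310,200:315],(345,285)  ,interpolation=cv2.INTER_CUBIC)])
cv2.imwrite("pics/g.png",cv2.convertScaleAbs(im,alpha=1.5,beta=10))
E
```

```text
[[[62.       65.       35.876915]
  [62.       65.       46.99457 ]
  [62.       65.       16.227081]]]
bez (array([ 5.163e+02, -2.000e-01,  4.100e+01]), array([52.9, -1.4, 86.4]))
tcp axis at knob top z (np.float64(254.2630866322904), np.float64(275.58295043573645)) at base (np.float64(254.48803577059496), np.float64(239.53915861581845)) nose exp (np.float64(254.38406464194694), np.float64(207.06596243551766))
```

View pics/g.png

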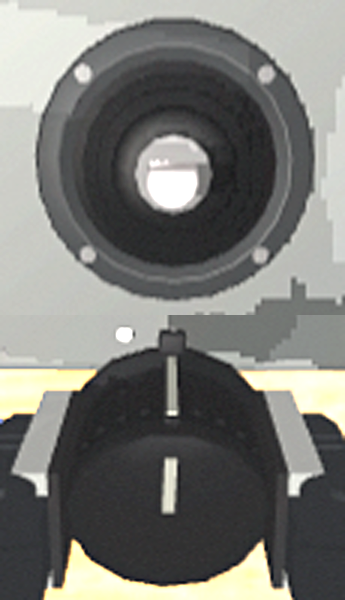

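>>> play_rows:
  plan: "15 -1 0 0;35 -2 0 0;48 -2.5 5 0;51 -2.5 20 0;51 -2.5 35 0;51 -2.5 38 0;51 -2.5 38 0"

```text
t: 5.62
ee_pos: [518.6, -0.7, 89.3]
tcp_rot: [0.018, 1.0, -0.0, -0.0]
ft_force: [0.5, 0.7, 0.4]
opening: 0.36
gripper_force: 62.1
```

>>> play_rows:
  plan: "0 0 2 0;0 0 4 0;0 0 6 0;0 0 8 0;0 0 9 0;0 0 10 0"

```text
t: 6.38
ee_pos: [518.5, -0.6, 79.3]
tcp_rot: [0.018, 1.0, -0.0, 0.0]
ft_force: [-0.8, 0.2, -0.7]
opening: 0.359
gripper_force: 62.1
```

>>> play_rows:
  plan: "0 0 2 0;0 0 4 0;0 0 6 0;0 0 8 0;0 0 10 0;0 0 11 0"

```text
t: 7.12
ee_pos: [518.4, -0.5, 68.1]
tcp_rot: [0.018, 1.0, 0.0, -0.0]
ft_force: [0.1, 0.4, -0.1]
opening: 0.362
gripper_force: 62.1
```

>>> play_rows:
  plan: "0 0 1 0.06;0 0 2 0.1;0 0 3 0;0 0 3.5 -0.06;0 0 4 -0.1;0 0 4.5 0;0 0 4.5 0"

```text
t: 8.0
ee_pos: [519.0, -0.7, 64.8]
tcp_rot: [0.018, 1.0, -0.0, 0.001]
ft_force: [-1.3, -1.0, 9.2]
opening: 0.358
gripper_force: 64.1
```

```bash
python3 - <<'E'
from h import *
s=state();print(s["ee_pos"],s["ft_force"],s["moment"])
w=snap("wrist");b=snap("side");a=snap("scene")
def crop(c,h,wd,P,sz):
    u,v=map(int,proj(c,np.array(P)));return cv2.resize(c["color"][max(0,v-h):v+h,max(0,u-wd):u+wd],sz,interpolation=cv2.INTER_CUBIC)
P=[518,0,70.]
im=np.hstack([crop(b,40,40,P,(266,300)),crop(a,40,40,P,(266,300)),cv2.resize(w["color"][130:330,170:350],(266,300))])
cv2.imwrite("pics/i.png",cv2.convertScaleAbs(im,alpha=1.6,beta=10))
E
```

```text
[518.99788497  -0.68807175  64.84874527] [-1.32041061 -0.98359492  9.23233488] [0.07269576 0.47819428 0.01119579]
```

View pics/i.png

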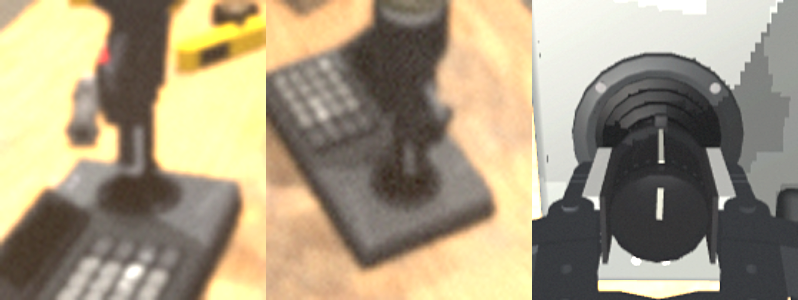

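The pale line faces the front and the knob sits on the boot. The TCP at 64.8 matches home height, with 9 N on contact. I'll press a touch more with a small turn to confirm.

>>> play_rows:
  plan: "0 0 1 0.08;0 0 1 0.12;0 0 1 0;0 0 1 -0.1;0 0 1 0;0 0 1 0"

```text
t: 8.9
ee_pos: [519.5, -0.8, 64.7]
tcp_rot: [0.018, 1.0, -0.0, 0.002]
ft_force: [-2.5, -0.4, 17.0]
opening: 0.355
gripper_force: 65.5
```

>>> play_rows:
  plan: "0 0 0 0;0 0 0 0;0 0 0 0;0 0 0 0;0 0 0 0"
  gripper: 60

```text
t: 9.52
ee_pos: [518.4, -0.6, 62.7]
tcp_rot: [0.018, 1.0, 0.0, -0.0]
ft_force: [-0.5, -0.6, -0.1]
opening: 0.707
gripper_force: 0.0
```

>>> play_rows:
  plan: "0 0 -4 0;0 0 -10 0;0 0 -10 0"

```text
t: 9.9
ee_pos: [518.8, -0.6, 73.5]
tcp_rot: [0.018, 1.0, -0.0, 0.001]
ft_force: [0.1, 0.5, 0.3]
opening: 0.698
gripper_force: 0.0
```

>>> play_rows:
  plan: "0 3 0 0;0 7 0 0;0 11 0 0;0 14 0 0;0 16 0 0;0 18 0 0;0 20 0 0;0 22 0 0;0 24 0 0;0 26 0 0;0 26 0 0"

```text
t: 11.28
ee_pos: [519.5, 25.5, 72.9]
tcp_rot: [0.018, 1.0, -0.0, 0.0]
ft_force: [0.6, -1.9, 3.0]
opening: 0.702
gripper_force: 1.7
```

>>> play_rows:
  plan: "0 1 0 0;0 2 0 0;0 2 0 0"

```text
t: 11.65
ee_pos: [519.5, 27.4, 72.9]
tcp_rot: [0.018, 1.0, -0.0, 0.0]
ft_force: [-1.0, -3.3, 2.9]
opening: 0.703
gripper_force: 2.0
```

>>> play_rows:
  plan: "0 1 0 0;0 2 0 0;0 2 0 0"

```text
t: 12.02
ee_pos: [519.6, 29.5, 72.8]
tcp_rot: [0.018, 1.0, -0.0, 0.0]
ft_force: [0.6, -3.8, 4.6]
opening: 0.705
gripper_force: 2.3
```

>>> play_rows:
  plan: "0 1 0 0;0 2 0 0;0 2 0 0"

```text
t: 12.4
ee_pos: [519.6, 31.4, 72.8]
tcp_rot: [0.018, 1.0, -0.0, -0.0]
ft_force: [-0.2, -4.2, 4.6]
opening: 0.704
gripper_force: 2.7
```

>>> play_rows:
  plan: "0 1 0 0;0 2 0 0;0 2 0 0"

```text
t: 12.78
ee_pos: [519.8, 32.5, 72.9]
tcp_rot: [0.018, 1.0, -0.001, 0.0]
ft_force: [-1.0, -10.8, 4.6]
opening: 0.704
gripper_force: 5.5
```

```bash
python3 - <<'E'
from h import *
s=state();print(s["ee_pos"],s["ft_force"],s["opening"])
w=snap("wrist")
cv2.imwrite("pics/j.png",cv2.convertScaleAbs(cv2.resize(w["color"][100:340,130:380],(625,600),interpolation=cv2.INTER_CUBIC),alpha=1.8,beta=15))
E
```

```text
[519.77657651  32.50018746  72.85808527] [ -0.95172436 -10.84131164   4.58002963] 0.7035630152288288
```

View pics/j.png

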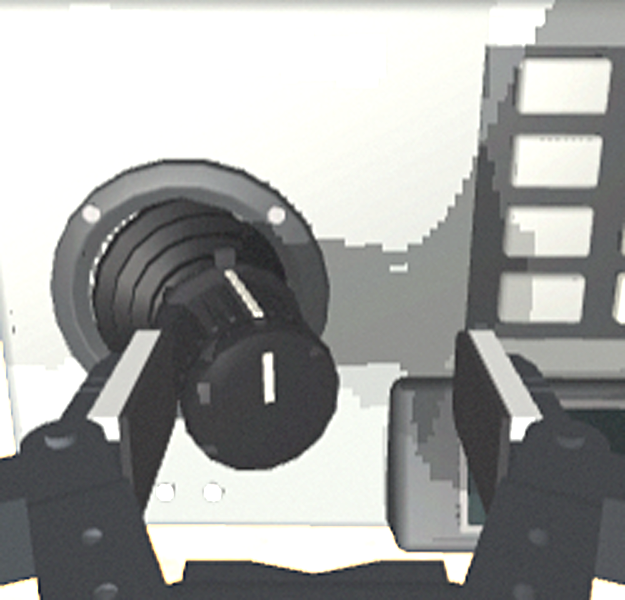

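The knob leans fully to the keypad side, still seated. The force jumped to 10.8 N, so it is at the stop. I'll hold here.

>>> play_rows:
  plan: "0 0.5 0 0;0 0.5 0 0;0 0.5 0 0;0 0.5 0 0;0 0.5 0 0;0 0.5 0 0;0 0.5 0 0;0 0.5 0 0;0 0.5 0 0;0 0.5 0 0;0 0.5 0 0;0 0.5 0 0"

```text
t: 14.32
ee_pos: [519.8, 32.7, 72.9]
tcp_rot: [0.018, 1.0, -0.001, 0.0]
ft_force: [-0.4, -11.5, 4.4]
opening: 0.702
gripper_force: 6.2
```

>>> play_rows:
  plan: "0 0 0 0;0 0 0 0;0 0 0 0;0 0 0 0;0 0 0 0;0 0 0 0;0 0 0 0;0 0 0 0;0 0 0 0"

```text
t: 15.45
ee_pos: [519.8, 32.7, 72.8]
tcp_rot: [0.018, 1.0, -0.001, 0.0]
ft_force: [-0.6, -11.8, 4.3]
opening: 0.704
gripper_force: 6.2
```

>>> play_rows:
  plan: "0 -2 0 0;0 -4 0 0;0 -6 0 0;0 -8 0 0;0 -10 0 0;0 -12 0 0;0 -14 0 0;0 -16 0 0;0 -18 0 0;0 -20 0 0;0 -22 0 0;0 -24 0 0"

```text
t: 16.95
ee_pos: [518.8, 9.8, 72.8]
tcp_rot: [0.018, 1.0, 0.0, 0.0]
ft_force: [-1.0, 1.1, 0.6]
opening: 0.705
gripper_force: 0.0
```

>>> play_rows:
  plan: "0 -3 0 0;0 -6 0 0;0 -9 0 0;0 -9 0 0"

```text
t: 17.45
ee_pos: [518.5, 0.7, 72.8]
tcp_rot: [0.018, 1.0, -0.0, -0.0]
ft_force: [-0.1, -0.1, -0.1]
opening: 0.706
gripper_force: 0.0
```

Released and clear of the knob. Retreat straight up and check it.

>>> play_rows:
  plan: "0 0 -10 0;0 0 -30 0;0 0 -60 0;-10 0 -90 0;-30 0 -110 0;-50 0 -120 0;-50 0 -120 0;-50 0 -120 0"
  gripper: 80

```text
t: 18.45
ee_pos: [567.7, -0.6, 192.4]
tcp_rot: [0.018, 1.0, 0.0, -0.001]
ft_force: [0.9, 0.6, -0.6]
opening: 0.938
gripper_force: 0.0
```

```bash
python3 - <<'E'
from h import *
w=snap("wrist");s=state();print(s["t"],s["ee_pos"],s["ft_force"])
for z in(62,98):print(z,proj(w,np.array([518.5,-1,z])))
u,v=map(int,proj(w,np.array([518,0,70.])));print(u-90,v-70)
cv2.imwrite("pics/k.png",cv2.convertScaleAbs(cv2.resize(w["color"][max(0,v-70):v+70,u-90:u+90],(720,560),interpolation=cv2.INTER_CUBIC),alpha=1.8,beta=15))
E
```

```text
18.5 [567.65712281  -0.69777617 192.41637705] [-0.41102076 -0.22770816  0.36098093]
62 (np.float64(252.50818889524206), np.float64(132.91213855762823))
98 (np.float64(252.11132935730566), np.float64(136.36991265768665))
163 63
```

View pics/k.png

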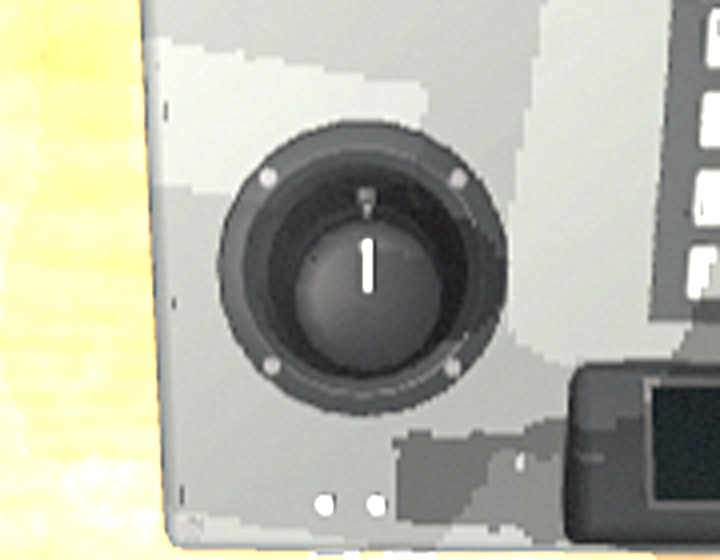

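The knob is upright and centred in the bezel with its line to the front. The top's width of 36.5 px matches home height.

```bash
python3 -c "
from workcell import *
print(job_done())"
```

```text
the job is handed in; nothing more can be done
None
```

The knob is fully home on the D-shaft. The stick was tilted fully to the keypad side, held at its stop for over 2 s and eased back upright with the knob still seated; the job was handed in at about 18.5 s, with torch, pen and marker left alone.

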